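# Clamp the glued detergent drawer

## Task

The front of the washing machine's detergent drawer has just been glued on and the drawer lies in the mending jig. First turn the wooden turnbutton until it lies square across the drawer's rim; then pump the clamp's trigger (squeeze towards its handle, let it spring back, repeat) until the jaw has pushed the drawer against the end stop and the jaw's sprung pad is pressed about halfway in, never nearly all the way, which would crack the drawer. Finish holding: the clamp keeps its pressure only while the trigger is squeezed, so end with the gripper still squeezing it; move the jaw by the trigger alone, and leave the bottle, the jar and the peg tray where they are.

Things in the scene. Friction and masses are not known exactly. Their poses are not given: they have to be found in the camera images.
- jig: Plywood board 210 x 350 x 18 mm, fixed to the counter, that carries everything of the clamp. Origin: a reference point at counter height; +z up; its +y is the direction in which the jaw advances (from clamp handle to end stop). The fixed posts named below turn with it.
- turnbutton (a joint): Angle of the turnbutton in rad: 0 = its long end points along the jig's +y (open), 1.571 = square across the drawer rim, long end along the jig's +x (hard stop). It grows clockwise seen from above, turns stiffly (0.05 N m) and stays where it is left.
- turnbutton_tab (a point): On the turnbutton's upright pivot axis, at the top of its thumb tab, 111 mm above the counter; turns with it: y along the bar to its long end, z up. Tab: 8 mm thick (across the bar), 32 mm long (along it), centred on the axis, 22 mm tall. Bar below: 18 mm wide, 10 mm thick, 64 mm long (49 mm to the long end), 6 mm above the tray's rim. At jig (-82, 62) mm.
- handle_top (a point): Centre of the top of the fixed black handle of the clamp: an upright post 16 mm thick along the jig's y and 24 mm wide, its top 176 mm above the counter, at jig (0, -158) mm; its rear face lies 8 mm behind this point (jig -y). z up, y as the jig's y.
- trigger (a joint): Angle of the clamp's trigger in rad: 0 = at rest (a spring brings it back), 0.40 = squeezed fully towards the handle (hard stop). Level axis at jig (0, -130) mm, 103 mm above the counter. Its pawl catches teeth 7 mm apart on the push bar and drives it up to 36 mm per rad: a full squeeze gives 7 or 14 mm, the first part may be idle; the return leaves the bar in place.
- trigger_tip (a point): Upper end of the trigger's bar, 74 mm from the trigger's axis; turns with it. At rest the bar leans 0.25 rad away from the handle (to jig +y), squeezed fully 0.15 rad towards it. Squeeze it between 140 and 170 mm above the counter; below 112 mm is the 36 mm wide housing. Width over handle and bar together at 146 mm height: 53 mm at rest, 36 mm squeezed fully.
- ram (a joint): How far the steel push bar with the jaw has moved forward from its rearmost place, m (0 to 0.085). It moves only by the trigger; a light brake of 6 N keeps it in place while the trigger returns, and lets it slip back under more load once the trigger is let go.
- jaw: Black plastic jaw, 34 x 14 x 44 mm, on the front end of the push bar, 46 mm above the counter; it carries the sprung pad. Axes as the jig's.
- pad (a joint): How far the sprung pad is pressed into the jaw, m: 0 = free, 0.010 = bottomed. Spring 2.5 N per mm, so 0.005 is 12.5 N. It tells the clamping force.
- pad_face (a point): Centre of the front face of the rubber pad (40 x 34 mm), which meets the drawer's front; 25 mm ahead of the jaw's origin when free. y points ahead.
- drawer: Loose white plastic detergent drawer, 116 mm wide (x), 120 mm long (y), 56 mm high, 0.3 kg: open tray with a divider and a 15 mm thick front on the clamp's side. Origin: centre of its underside; front face 60 mm from it towards the clamp (-y), rear 60 mm towards the end stop. It lies on the board (top 18 mm above the counter) between low guides, up to 13 mm short of the end stop.
- end_stop: Fixed wooden block 100 mm wide, 64 mm high; origin at board height in its face towards the drawer. The drawer is home when its rear touches this face.
- detergent: Bystander: white bottle, 72 mm diameter, 190 mm high; origin under its centre.
- jar: Bystander: amber glass jar with steel lid, 80 mm diameter, 100 mm high; origin under its centre.
- peg_tray: Bystander: open wooden tray 110 x 80 x 50 mm; origin under its centre.
- trigger_bar: The trigger's round upright black bar itself (the part to squeeze); origin on the trigger's level axis, turns with the trigger.
Not all that is in view belongs to the job. What is shaped like the drawer but purple is not meant.

How it is judged (in metres and radians):
On the way, in this order (a step that is already met when the one before it is completed fails the run):
1. the turnbutton lies across the drawer rim before the jaw touches the drawer (value of joint turnbutton above 1.3 rad and contact force between jaw and drawer below 0.5 N and value of joint pad below 0.0005 m), for 0.2 s.
2. the jaw presses the drawer against the end stop (contact force between jaw and drawer above 2 N and contact force between drawer and end_stop above 1 N), for 0.2 s.
At the end, for the whole second after the job is handed in: The turnbutton is across the drawer rim (over 1.3 rad); the pad is pressed in 3 to 7.2 mm of its 10 mm with over 6 N on the drawer, the drawer bears on the end stop with over 2 N and is still; the fingers still press the trigger bar with over 3 N and do not touch jaw or drawer (value of joint turnbutton above 1.3 rad and value of joint pad between 0.003 and 0.0072 m and contact force between jaw and drawer above 6 N and contact force between drawer and end_stop above 2 N and contact force between the fingers and trigger_bar above 3 N and contact force between the fingers and jaw below 0.5 N and contact force between the fingers and drawer below 0.5 N and linear speed of drawer below 0.02 m/s); the arm keeps its last pose, push and grip.
It fails at once if the drawer is crushed: pad pressed in over 8 mm (value of joint pad above 0.008 m).
It fails at once if the jaw is pushed directly instead of by the trigger (contact force between any of the fingers, the arm and jaw above 5 N).
It fails at once if a bystander is moved more than 30 mm (distance of any of detergent, jar, peg_tray from where it was at the start of the episode above 0.03 m).
It also fails if it takes over 72 s, if anything falls off the work surface, if the arm or the gripper's body presses on something with over 40 N, if the wrist force passes 120 N, or if a joint passes its speed limit or range.

## Robot

A 7-joint arm with a two-finger parallel gripper is mounted at the origin on the work surface. World frame = base frame: x ahead of the robot, y to its left, z up, the work surface at z = 0. Lengths are in mm, angles in rad, forces in N, time in s.
With the tool pointing down it reaches from about 350 to 900 mm from the base axis. Payload 7.2 kg.
Tool frame: the origin (TCP) lies at the very end of the fingers, on their centre line; the grasp point (between the pads) lies 19 mm behind it; z points along the fingers, y is the direction in which the jaws open and shut (so a half turn about z gives the same grasp; the last joint's range is limited). The gripper opens to 85 mm and grips with 20 to 120 N. Pads are 22 mm wide; open, the fingers measure 114 mm over their backs; the gripper's body (76 mm by 85 mm) begins 54 mm behind the grasp point. The pads swing forward as they close: fully open they stand 13 mm farther back than shut.
Start: joints at [1.222, 0.411, -0.013, 1.596, 0.006, 1.134, -0.082], TCP at [173.191, -600.528, 231.297] pointing down, gripper open.
Joint ranges: [-2.95, 2.95], [-0.29, 1.99], [-1.47, 1.44], [0.14, 2.54], [-1.03, 4.17], [0.13, 1.85], [-2.86, 2.86]. Speed limits (rad/s): [2.39, 2.39, 3.01, 3.01, 3.14, 3.14, 3.14].

## Interface

Orientations are given as a 3x3 rotation matrix whose columns are the frame's x, y, z axes.
In Python, from plant import manip, imaging gives the robot as it stands.
- The arm moves only by the tool drive_tool, never from a script. Its argument "deltas" is a list of rows, each a list of 2 entries, a list of its own where there are three numbers: the shift along the tool's x, y, z in units of 600 mm (1.0 is 600 mm), then the turn, a rotation vector about the tool's x, y, z in units of pi rad (1.0 is pi rad). In form: [[[tx, ty, tz], [rx, ry, rz]], ...]. A call has 1 to 5 rows; each row shifts and turns the commanded pose from where the row before left it, along the tool's axes as they then stand; what a row does not reach is not made up. A row lasts 1/8 s, in which the tool goes at most 62.5 mm and 10.7 degrees, less where a joint would pass 70% of its speed; a pose out of reach is approached as far as the arm can. A call with a number of a shift or a turn outside -1 to 1 is refused whole. A call with a gripper value outside its range is refused whole. "hand" is the gripper command: -1 is shut, 1 is fully open, values between are in proportion, set as the call begins (left out, the last holds). The fingers move at their own pace and stop on an object; "force" is the grip in N (left out, the last holds). Time passes only in rows, so rows that do not move let the fingers close. It gives the time, the measured TCP pose, the force and the opening at its end, in the units of the state.
- manip.sense(): the state, without advancing time (a new reading comes with each control period).
- imaging.camera(name): name is "side" or "top"; returns the picture (480x640x3 uint8, red, green, blue); there is no depth.
- imaging.calibration(name): a dict with "K" (3x3 intrinsics, pixels), "rvec" (rotation vector, rad) and "tvec" (3), from world to camera coordinates, as OpenCV has them. Camera axes: x right, y down, z forward; pixel columns grow to the right and rows downward; lengths in mm; the calibration is good to about 2 mm. A picture is of the moment at which its call begins. calibration takes no time and is no camera call.
- manip.close_job(): hands the job in, once; it reports no verdict.
The state is a dict: "time": time; "joint_positions": joint angles; "joint_velocities": joint speeds; "joint_torque": joint torques, N m; "eef_pos": TCP position; "ee_rot": TCP orientation; "wrist_force": force on the tool from outside, world axes, zero at the start; "ft_torque": the same for the moment, N m; "grip_width": finger opening in mm.
Only numpy, scipy, OpenCV 4.12 (cv2) and the standard library are available. Lean on these libraries where they do the work, as an engineer would, in place of code of your own. Each camera call takes 0.05 s, during which the arm holds its last target. There are 200 camera calls.

## Working session

There is one attempt and no reset: what is moved stays moved. The work goes in short steps, Python scripts to look and compute and a tool call to move; the robot and the scene stay as the last step left them, time stands still between calls to the robot, and variables do not carry over. Pictures are saved under pics/ and viewed, about 8 in all and at most 12, crops included, and the job is handed in when it is done.

Besides the shell and the picture viewer there is one more tool, called after ">>>" by a JSON object that holds its "fn" and its "kwargs", one argument or row to a line. drive_tool: Moves the arm, as the interface text tells. Shifts and turns lie within -1 to 1; 1 stands for 600 mm of shift or pi rad of turn. Its arguments: {"type":"object","properties":{"deltas":{"type":"array","items":{"type":"array"}},"hand":{"type":"number"},"force":{"type":"number"}},"required":["deltas"]}

```bash
mkdir -p pics; ls
cat > h.py <<'E'
import numpy as np, cv2
from plant import manip, imaging
def P(n):
    c=imaging.calibration(n); return np.array(c["K"],float),cv2.Rodrigues(np.array(c["rvec"],float))[0],np.array(c["tvec"],float).ravel()
def ray(n,u,v):
    K,R,t=P(n); d=R.T@np.linalg.solve(K,[u,v,1.]); return -R.T@t,d
def onz(n,u,v,z):
    o,d=ray(n,u,v); return o+d*(z-o[2])/d[2]
def proj(n,X):
    K,R,t=P(n); p=(R@np.atleast_2d(X).T).T+t; q=(K@p.T).T; return q[:,:2]/q[:,2:]
def snap(n,f):
    im=imaging.camera(n)[:,:,::-1].copy(); cv2.imwrite(f"pics/{f}.png",im); return im
E
python3 - <<'E'
from h import *
snap("top","t0");snap("side","s0")
for n in("top","side"):
    K,R,t=P(n);print(n,K[0,0],-R.T@t,R[2])
print(manip.sense())
E
```

```text
pics
top 574.8033845389593 [ 254.58582938  -20.54814614 1557.07674853] [ 0.13565852  0.00409522 -0.99074719]
side 500.66226346392915 [167.98011923 628.44913326 961.04099785] [ 0.24642286 -0.5865828  -0.77148972]
{'time': 0.1, 'joint_positions': array([ 1.22178203,  0.41183423, -0.01271888,  1.59695925,  0.00562426,
        1.13432416, -0.0822117 ]), 'joint_velocities': array([ 0.00130264, -0.00122555, -0.0015667 , -0.00390578,  0.00135156,
        0.0007323 , -0.00226954]), 'joint_torque': array([ 2.71724319e-03, -6.01821327e+01,  6.83930218e-01, -3.00087190e+01,
        1.38948677e-02,  6.38404468e-03, -3.74108049e-05]), 'eef_pos': array([ 173.04468816, -600.09367903,  230.52867748]), 'ee_rot': array([[ 9.60821994e-01,  2.77165680e-01, -5.31020832e-04],
       [ 2.77166160e-01, -9.60820995e-01,  1.39135752e-03],
       [-1.24579412e-04, -1.48402791e-03, -9.99998891e-01]]), 'wrist_force': array([-0.4146127 ,  0.03867808,  0.22673069]), 'ft_torque': array([-0.00189031,  0.04047618,  0.00897193]), 'grip_width': 85.179149953224}
```

View pics/t0.png

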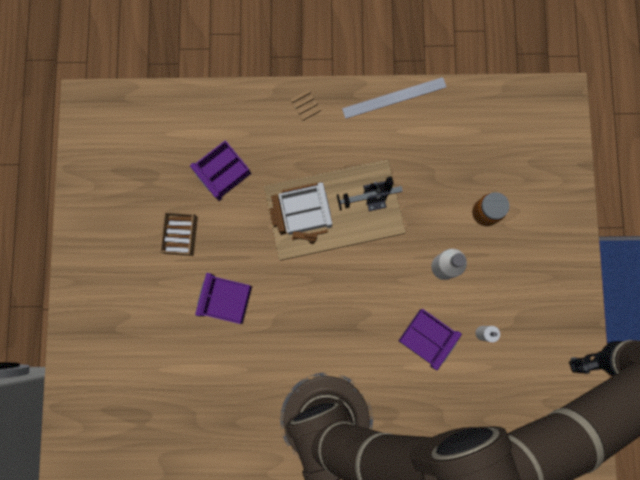

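View pics/s0.png

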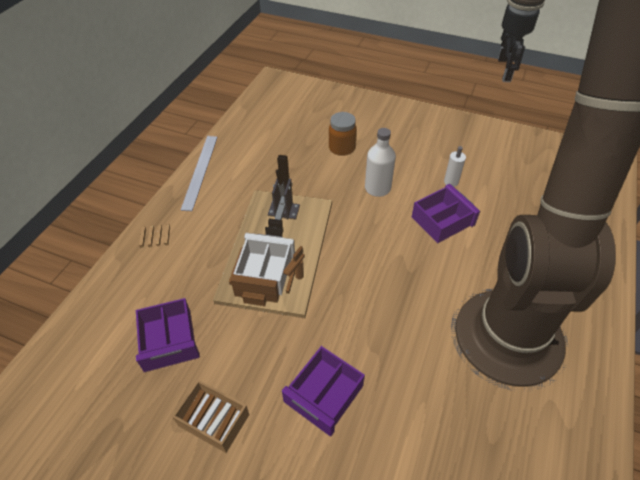

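Run:
```python
from h import *
a=cv2.imread("pics/t0.png")[150:270,255:415]; cv2.imwrite("pics/t0c.png",cv2.resize(a,None,fx=5,fy=5,interpolation=cv2.INTER_CUBIC))
a=cv2.imread("pics/s0.png")[145:320,210:340]; cv2.imwrite("pics/s0c.png",cv2.resize(a,None,fx=3.4,fy=3.4,interpolation=cv2.INTER_CUBIC))
```

```text
(no output)
```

View pics/t0c.png

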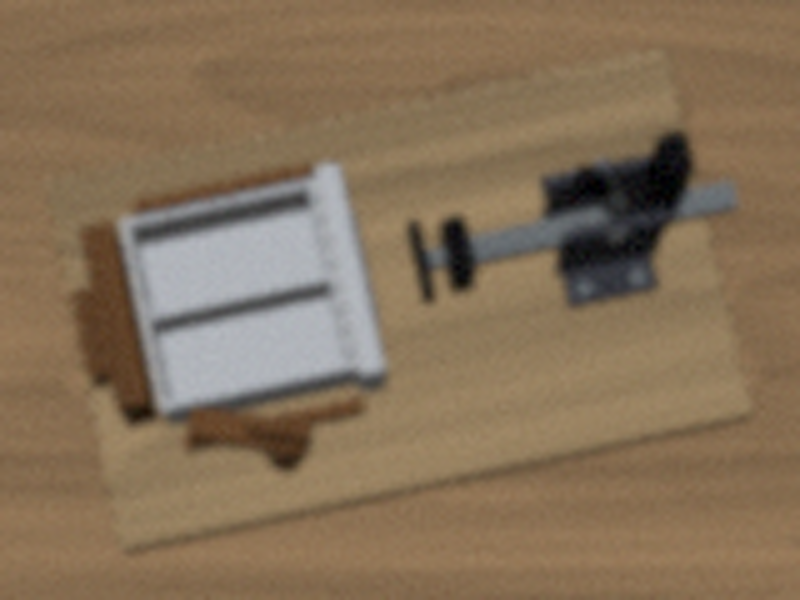

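View pics/s0c.png

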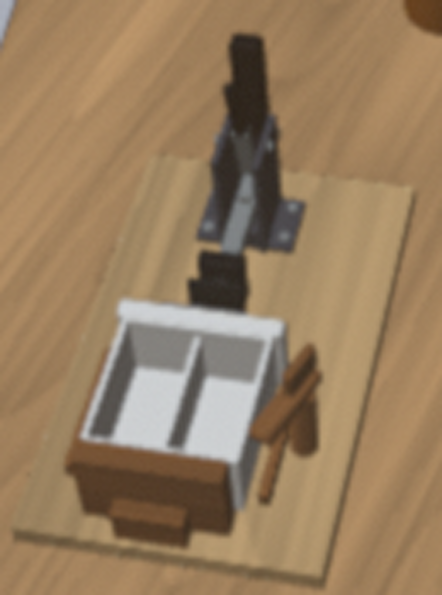

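Run:
```python
from h import *
T=lambda p:np.array(p)/5+[255,150]-.4
S=lambda p:np.array(p)/3.4+[210,145]-.35
# corner order: far-left(+y,+x), far-right(-y,+x), near-right(-y,-x), near-left(+y,-x)
ct=[onz("top",*T(p),18) for p in[(50,180),(665,55),(748,412),(125,550)]]
cs=[onz("side",*S(p),18) for p in[(15,535),(155,155),(413,185),(322,580)]]
for c in(ct,cs):
    c=np.array(c); y=(c[0]-c[1]+c[3]-c[2]);y/=np.linalg.norm(y)
    print(c[:,:2].round(1).tolist(),c.mean(0).round(1),"yaw of y",np.arctan2(-y[0],y[1]), [np.linalg.norm(c[i]-c[i-1]).round(1) for i in range(4)])
def tri(a,b):
    o1,d1=ray("top",*a);o2,d2=ray("side",*b)
    s=np.linalg.lstsq(np.c_[d1,-d2],o2-o1,rcond=None)[0]
    p,q=o1+s[0]*d1,o2+s[1]*d2; return ((p+q)/2).round(1),np.linalg.norm(p-q).round(1)
print("handle top",tri(T((678,140)),S((248,42))), onz("top",*T((678,140)),176),onz("side",*S((248,42)),176))
print("tab top c",onz("side",*S((302,360)),111),onz("top",*T((285,445)),105))
print("bar end",onz("side",*S((262,430)),85),onz("top",*T((190,430)),85))
print("front top corners",onz("top",*T((330,165)),74),onz("top",*T((375,380)),74))
print("pad face",onz("top",*T((412,225)),60),onz("top",*T((428,300)),60))
```

```text
[[624.6, 162.4], [690.7, -176.4], [491.2, -216.3], [420.2, 121.2]] [556.7 -27.3  18. ] yaw of y 0.20005187006340114 [np.float64(208.5), np.float64(345.1), np.float64(203.5), np.float64(344.8)]
[[618.5, 168.3], [692.3, -177.3], [493.3, -221.8], [419.7, 124.5]] [555.9 -26.6  18. ] yaw of y 0.20987898924693216 [np.float64(203.6), np.float64(353.4), np.float64(203.9), np.float64(354.0)]
handle top (array([ 599.9, -167. ,  173.2]), np.float64(7.2)) [ 602.77446659 -165.70497221  176.        ] [ 594.66416516 -164.49726619  176.        ]
tab top c [470.39189714  31.441838   111.        ] [463.69885218  31.44672317 105.        ]
bar end [480.41081729  74.16905583  85.        ] [475.03691283  81.32300809  85.        ]
front top corners [617.33761145   7.68748055  74.        ] [501.91958557 -14.76319865  74.        ]
pad face [587.53022415 -35.34558141  60.        ] [546.85498754 -43.28358578  60.        ]
```

```bash
cat >> h.py <<'E'
from scipy.spatial.transform import Rotation as Ro
O=np.array([563.,-11.]);YAW=.203
def jig(x,y): c,s=np.cos(YAW),np.sin(YAW); return O+[c*x-s*y,s*x+c*y]
def plan(pos,yang=None):
    """tool-frame shift (units), and turn (units) to reach pos with tool y at world angle yang, tool down"""
    s=manip.sense(); R=s["ee_rot"]; d=R.T@(np.array(pos)-s["eef_pos"])
    print("t",round(s["time"],2),"pos",s["eef_pos"].round(1),"yang",np.arctan2(R[1,1],R[0,1]).round(3),"q",s["joint_positions"].round(2),"shift/600",(d/600).round(4))
    if yang is not None:
        Y=np.array([np.cos(yang),np.sin(yang),0]);Z=np.array([0,0,-1.]);G=np.c_[np.cross(Y,Z),Y,Z]
        print("turn/pi",(Ro.from_matrix(R.T@G).as_rotvec()/np.pi).round(4), "shift after turn",(G.T@(np.array(pos)-s["eef_pos"])/600).round(4))
E
python3 - <<'E'
from h import *
print(jig(-82,62),onz("top",450,263,150),onz("top",490,210,80))
plan([471,33,231],-.16)
E
```

```text
[470.18403965  33.19499411] [ 392.4845295  -309.64301805  150.        ] [ 536.94223807 -433.8204622    80.        ]
t 0.1 pos [ 173.  -600.1  230.5] yang -1.29 q [ 1.22  0.41 -0.01  1.6   0.01  1.13 -0.08] shift/600 [ 7.696e-01 -8.762e-01  4.000e-04]
turn/pi [-4.000e-04 -2.000e-04 -3.597e-01] shift after turn [ 1.1208e+00  3.2210e-01 -8.0000e-04]
```

>>> {"fn": "drive_tool", "kwargs": {
  "deltas": [
    [[0, 0, -0.06], [0, 0, 0]],
    [[0.064, -0.073, 0], [0, 0, 0]],
    [[0.064, -0.073, 0], [0, 0, 0]],
    [[0.064, -0.073, 0], [0, 0, 0]],
    [[0.064, -0.073, 0], [0, 0, 0]]
  ]
}}

```text
time: 0.72
eef_pos: [272.7, -387.7, 267.1]
ee_rot: [[0.961, 0.277, -0.0], [0.277, -0.961, 0.0], [-0.0, -0.0, -1.0]]
wrist_force: [1.0, -0.6, 0.3]
grip_width: 85.0
```

>>> {"fn": "drive_tool", "kwargs": {
  "deltas": [
    [[0.064, -0.073, 0], [0, 0, 0]],
    [[0.064, -0.073, 0], [0, 0, 0]],
    [[0.064, -0.073, 0], [0, 0, 0]],
    [[0.064, -0.073, 0], [0, 0, 0]],
    [[0.064, -0.073, 0], [0, 0, 0]]
  ]
}}

```text
time: 1.35
eef_pos: [396.3, -124.2, 267.3]
ee_rot: [[0.961, 0.277, 0.0], [0.277, -0.961, -0.0], [0.0, 0.0, -1.0]]
wrist_force: [0.8, -0.2, 0.5]
grip_width: 84.8
```

>>> {"fn": "drive_tool", "kwargs": {
  "deltas": [
    [[0.064, -0.073, 0], [0, 0, 0]],
    [[0, 0, 0], [0, 0, -0.057]],
    [[0, 0, 0], [0, 0, -0.057]],
    [[0, 0, 0], [0, 0, -0.057]],
    [[0, 0, 0], [0, 0, -0.057]]
  ]
}}

```text
time: 1.98
eef_pos: [420.5, -73.2, 267.0]
ee_rot: [[0.538, 0.843, -0.001], [0.843, -0.538, 0.0], [-0.0, -0.001, -1.0]]
wrist_force: [0.3, -0.2, -0.0]
grip_width: 85.5
```

Run:
```python
from h import *
plan([471,33,150],-.16)
```

```text
t 1.98 pos [420.5 -73.2 267. ] yang -0.568 q [ 0.57  0.07 -0.53  1.97  0.04  1.12 -0.54] shift/600 [ 0.1945 -0.0241  0.195 ]
turn/pi [-0.0002  0.     -0.1298] shift after turn [0.1881 0.0549 0.195 ]
```

>>> {"fn": "drive_tool", "kwargs": {
  "deltas": [
    [[0, 0, 0], [0, 0, -0.058]],
    [[0, 0, 0], [0, 0, -0.058]],
    [[0, 0, 0.06], [0, 0, -0.014]],
    [[0.094, 0.027, 0.025], [0, 0, 0]],
    [[0.094, 0.028, 0.025], [0, 0, 0]]
  ]
}}

```text
time: 2.6
eef_pos: [472.3, 33.0, 200.7]
ee_rot: [[0.167, 0.986, 0.0], [0.986, -0.167, -0.0], [-0.0, 0.0, -1.0]]
wrist_force: [1.2, -0.1, -0.0]
grip_width: 85.1
```

>>> {"fn": "drive_tool", "kwargs": {
  "deltas": [
    [[0, 0, 0.08], [0, 0, 0]],
    [[0, 0, 0], [0, 0, 0]]
  ]
}}

```text
time: 2.85
eef_pos: [469.2, 32.6, 150.6]
ee_rot: [[0.163, 0.987, -0.007], [0.987, -0.163, 0.0], [-0.001, -0.007, -1.0]]
wrist_force: [-0.2, 0.2, 0.0]
grip_width: 85.2
```

Run:
```python
from h import *
plan([471,33,94],-.16)
a=snap("side","s1")[145:320,210:390];b=snap("top","t1")[190:270,255:355]
a=cv2.resize(a,None,fx=3.4,fy=3.4,interpolation=cv2.INTER_CUBIC)
cv2.imwrite("pics/c1.png",a)
```

```text
t 2.85 pos [469.2  32.6 150.6] yang -0.164 q [ 0.35  0.31 -0.62  2.01  0.23  0.89 -0.56] shift/600 [0.0012 0.0035 0.0942]
turn/pi [-0.0023  0.0003 -0.0012] shift after turn [0.0011 0.0028 0.0943]
```

View pics/c1.png

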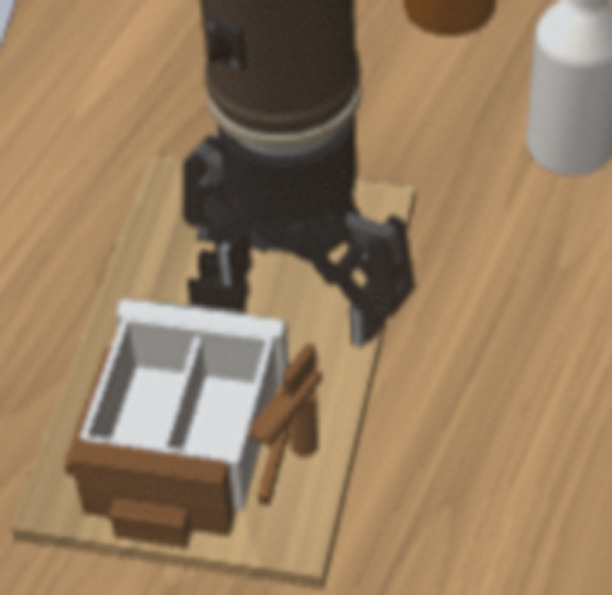

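>>> {"fn": "drive_tool", "kwargs": {
  "deltas": [
    [[0.001, 0.002, 0.05], [0.002, 0, 0]],
    [[0, 0, 0.043], [0, 0, 0]],
    [[0, 0, 0], [0, 0, 0]]
  ]
}}

```text
time: 3.32
eef_pos: [472.8, 32.0, 98.0]
ee_rot: [[0.166, 0.986, -0.007], [0.986, -0.166, 0.0], [-0.001, -0.007, -1.0]]
wrist_force: [-0.2, 0.2, 0.2]
grip_width: 85.5
```

>>> {"fn": "drive_tool", "kwargs": {
  "deltas": [
    [[0, 0, 0], [0, 0, 0]],
    [[0, 0, 0], [0, 0, 0]],
    [[0, 0, 0], [0, 0, 0]],
    [[0, 0, 0], [0, 0, 0]],
    [[0, 0, 0], [0, 0, 0]]
  ],
  "hand": -1,
  "force": 20
}}

```text
time: 3.95
eef_pos: [472.5, 33.1, 97.8]
ee_rot: [[0.164, 0.986, -0.007], [0.986, -0.164, 0.001], [-0.001, -0.007, -1.0]]
wrist_force: [-4.6, -1.7, 6.9]
grip_width: 7.5
```

>>> {"fn": "drive_tool", "kwargs": {
  "deltas": [
    [[0, -0.002, -0.003], [0, 0, 0.04]],
    [[0, 0, 0], [0, 0, 0.05]],
    [[0, 0, 0], [0, 0, 0.05]],
    [[0, 0, 0], [0, 0, 0.05]],
    [[0, 0, 0], [0, 0, 0.05]]
  ]
}}

```text
time: 4.58
eef_pos: [471.6, 33.5, 98.2]
ee_rot: [[0.798, 0.603, -0.007], [0.603, -0.798, 0.002], [-0.004, -0.006, -1.0]]
wrist_force: [3.8, 1.9, -13.9]
grip_width: 7.1
```

>>> {"fn": "drive_tool", "kwargs": {
  "deltas": [
    [[0, 0, 0], [0, 0, 0.05]],
    [[0, 0, 0], [0, 0, 0.05]],
    [[0, 0, 0], [0, 0, 0.03]],
    [[0, 0, 0], [0, 0, 0]],
    [[0, 0, 0], [0, 0, 0]]
  ]
}}

```text
time: 5.2
eef_pos: [471.4, 33.9, 98.3]
ee_rot: [[0.97, 0.244, -0.007], [0.244, -0.97, 0.002], [-0.007, -0.004, -1.0]]
wrist_force: [4.3, 3.9, -18.7]
grip_width: 7.1
```

Run:
```python
from h import *
plan([471,33,94],-1.368); s=manip.sense(); print(s["wrist_force"],s["ft_torque"],s["grip_width"])
```

```text
t 5.2 pos [471.4  33.9  98.3] yang -1.324 q [ 0.1   0.35 -0.32  2.07  0.16  0.75 -1.65] shift/600 [-0.0009  0.0013  0.0071]
turn/pi [-0.0011  0.0021  0.0139] shift after turn [-0.0009  0.0013  0.0071]
[  4.32627366   3.86033216 -18.67714611] [ 0.8989184  -1.08305931 -0.07204693] 7.105632976243554
```

>>> {"fn": "drive_tool", "kwargs": {
  "deltas": [
    [[0, 0, 0], [0, 0, 0.02]],
    [[0, 0, 0], [0, 0, 0]],
    [[0, 0, 0], [0, 0, 0]]
  ]
}}

```text
time: 5.58
eef_pos: [471.4, 33.9, 98.3]
ee_rot: [[0.983, 0.183, -0.007], [0.183, -0.983, 0.002], [-0.007, -0.003, -1.0]]
wrist_force: [3.7, 3.9, -18.4]
grip_width: 7.7
```

Run:
```python
from h import *
plan([471,33,94],-1.368); s=manip.sense(); print(s["wrist_force"],s["ft_torque"],s["grip_width"])
```

```text
t 5.58 pos [471.4  33.9  98.3] yang -1.386 q [ 0.08  0.35 -0.31  2.07  0.15  0.75 -1.7 ] shift/600 [-0.0008  0.0014  0.0072]
turn/pi [-0.001   0.0021 -0.0059] shift after turn [-0.0009  0.0014  0.0072]
[  3.72222395   3.85762068 -18.37564105] [ 0.89981325 -1.02724717  0.26539577] 7.741580873751307
```

>>> {"fn": "drive_tool", "kwargs": {
  "deltas": [
    [[0, 0, 0], [0, 0, 0]],
    [[0, 0, 0], [0, 0, 0]],
    [[0, 0, 0], [0, 0, 0]]
  ],
  "hand": 1
}}

```text
time: 5.95
eef_pos: [472.1, 32.9, 99.8]
ee_rot: [[0.984, 0.179, -0.005], [0.179, -0.984, 0.001], [-0.005, -0.002, -1.0]]
wrist_force: [0.0, 0.1, 0.4]
grip_width: 61.8
```

>>> {"fn": "drive_tool", "kwargs": {
  "deltas": [
    [[0, 0, -0.09], [0, 0, 0]],
    [[0, 0, -0.1], [0, 0, 0]],
    [[0, 0, -0.1], [0, 0, 0]],
    [[0, 0, 0], [0, 0, 0]]
  ]
}}

```text
time: 6.45
eef_pos: [475.4, 33.3, 278.4]
ee_rot: [[0.984, 0.179, 0.003], [0.179, -0.984, 0.001], [0.003, -0.001, -1.0]]
wrist_force: [0.3, -0.5, -0.5]
grip_width: 85.5
```

```bash
sed -i 's/^O=.*;YAW/O=np.array([564.,-10.5]);YAW/' h.py
python3 - <<'E'
from h import *
print(jig(0,-158),jig(0,-142)); plan([*jig(0,-142),265],-1.368)
im=snap("side","s2"); snap("top","t2")
a=cv2.resize(im[140:325,210:340],None,fx=3.2,fy=3.2,interpolation=cv2.INTER_CUBIC)
cv2.imwrite("pics/c2.png",a)
E
```

```text
[ 595.85416387 -165.25565335] [ 592.62842576 -149.58419478]
t 6.45 pos [475.4  33.3 278.4] yang -1.391 q [ 0.13  0.13 -0.34  1.86  0.05  1.15 -1.61] shift/600 [0.1376 0.3349 0.0226]
turn/pi [-0.0002 -0.0011 -0.0072] shift after turn [0.13   0.338  0.0224]
```

View pics/c2.png

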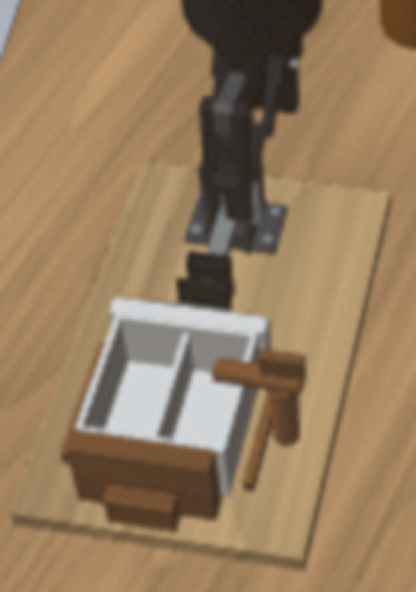

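The turnbutton now lies square over the drawer rim (bar from about (215,370) to (305,380) in the crop). Next I move over the clamp.

>>> {"fn": "drive_tool", "kwargs": {
  "deltas": [
    [[0, 0, 0], [0, 0, -0.007]],
    [[0.032, 0.084, 0], [0, 0, 0]],
    [[0.032, 0.084, 0], [0, 0, 0]],
    [[0.033, 0.085, 0], [0, 0, 0]],
    [[0.033, 0.085, 0], [0, 0, 0]]
  ]
}}

```text
time: 7.18
eef_pos: [590.3, -151.3, 270.6]
ee_rot: [[0.979, 0.202, -0.009], [0.202, -0.979, 0.002], [-0.008, -0.003, -1.0]]
wrist_force: [0.1, -0.3, 0.1]
grip_width: 85.4
```

>>> {"fn": "drive_tool", "kwargs": {
  "deltas": [
    [[0, 0, 0.08], [0, 0, 0]],
    [[0, 0, 0], [0, 0, 0]]
  ]
}}

```text
time: 7.42
eef_pos: [586.7, -149.6, 219.2]
ee_rot: [[0.979, 0.201, -0.016], [0.201, -0.98, 0.003], [-0.015, -0.007, -1.0]]
wrist_force: [-0.6, -0.1, 0.1]
grip_width: 85.6
```

Run:
```python
from h import *
plan([*jig(0,-142),145],-1.368)
a=snap("side","s3")[100:260,220:370]; b=snap("top","t3")[150:250,330:420]
a=cv2.resize(a,(450,480),interpolation=cv2.INTER_CUBIC);b=cv2.resize(b,(350,389),interpolation=cv2.INTER_CUBIC)
o=np.zeros((480,800,3),np.uint8);o[:,:450]=a;o[:389,450:]=b
cv2.imwrite("pics/c3.png",o)
```

```text
t 7.42 pos [ 586.7 -149.6  219.2] yang -1.368 q [ 0.32  0.41 -0.2   1.64  0.09  1.12 -1.27] shift/600 [0.0115 0.0028 0.1235]
turn/pi [-0.0021  0.0048 -0.    ] shift after turn [0.0096 0.0019 0.1237]
```

View pics/c3.png

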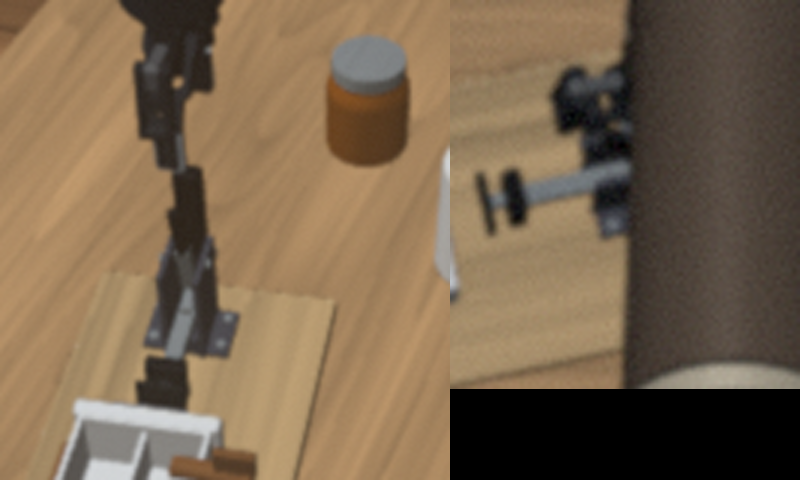

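Run:
```python
from h import *
s=manip.sense();R=s["ee_rot"];p=s["eef_pos"]
f=lambda X:((proj("side",X)-[220,100])*3).round(0).tolist()
print("front finger inner/outer tip",f(p-R[:,1]*42.5-R[:,2]*13),f(p-R[:,1]*57-R[:,2]*13))
print("finger edges", f([p-R[:,1]*57-R[:,2]*13+R[:,0]*k for k in(-11,11)]))
print("handle front top edge",f([[*jig(k,-150),176] for k in(-12,0,12)]), "rear", f([[*jig(k,-166),176] for k in(-12,12)]))
print("trigger tip",f([*jig(0,-111.7),174.7]), "base plate ctr", f([*jig(0,-130),18]))
im=cv2.imread("pics/s0.png"); cv2.imwrite("pics/c4.png",cv2.resize(im[140:225,255:315],None,fx=7,fy=7,interpolation=cv2.INTER_CUBIC))
g=lambda X:((proj("side",X)-[255,140])*7).round(0).tolist()
print("in c4: handle front",g([[*jig(k,-150),176] for k in(-12,12)]),"rear",g([[*jig(k,-166),176] for k in(-12,12)]),"tip",g([*jig(0,-111.7),174.7]))
```

```text
front finger inner/outer tip [[166.0, 160.0]] [[161.0, 173.0]]
finger edges [[176.0, 175.0], [147.0, 172.0]]
handle front top edge [[199.0, 179.0], [184.0, 177.0], [169.0, 175.0]] rear [[204.0, 165.0], [174.0, 162.0]]
trigger tip [[173.0, 211.0]] base plate ctr [[192.0, 333.0]]
in c4: handle front [[220.0, 137.0], [150.0, 128.0]] rear [[231.0, 105.0], [162.0, 97.0]] tip [[158.0, 213.0]]
```

View pics/c4.png

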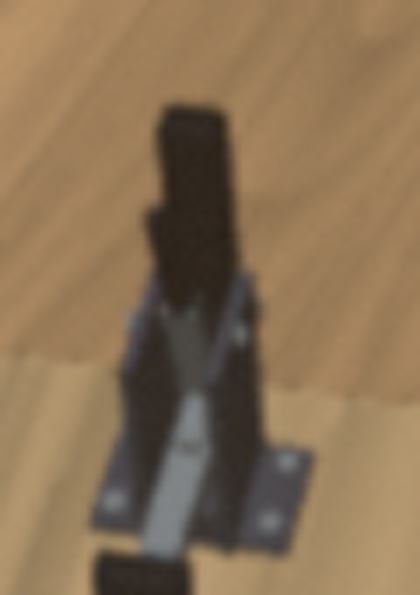

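>>> {"fn": "drive_tool", "kwargs": {
  "deltas": [
    [[0.01, 0.002, 0], [-0.002, 0.005, 0]],
    [[0, 0, 0.06], [0, 0, 0]],
    [[0, 0, 0.06], [0, 0, 0]],
    [[0, 0, 0], [0, 0, 0]]
  ]
}}

```text
time: 8.02
eef_pos: [595.7, -149.4, 151.5]
ee_rot: [[0.979, 0.202, 0.008], [0.202, -0.979, -0.001], [0.008, 0.003, -1.0]]
wrist_force: [-0.7, -0.1, 0.6]
grip_width: 85.6
```

```bash
cat >> h.py <<'E'
def st():
    s=manip.sense();c,n=np.cos(YAW),np.sin(YAW);d=s["eef_pos"][:2]-O;f=s["wrist_force"]
    print("t",round(s["time"],2),"jig",(c*d[0]+n*d[1]).round(2),(-n*d[0]+c*d[1]).round(2),"z",s["eef_pos"][2].round(1),"F jigx,y,z",(c*f[0]+n*f[1]).round(1),(-n*f[0]+c*f[1]).round(1),f[2].round(1),"w",s["grip_width"].round(1))
E
python3 - <<'E'
from h import *
st();plan([*jig(0,-146),145],-1.368)
E
```

```text
Traceback (most recent call last):
  File "h.py", line 25, in st
    print("t",round(s["time"],2),"jig",(c*d[0]+n*d[1]).round(2),(-n*d[0]+c*d[1]).round(2),"z",s["eef_pos"][2].round(1),"F jigx,y,z",(c*f[0]+n*f[1]).round(1),(-n*f[0]+c*f[1]).round(1),f[2].round(1),"w",s["grip_width"].round(1))
                                                                                                                                                                                                         ^^^^^^^^^^^^^^^^^^^^^
AttributeError: 'float' object has no attribute 'round'
```

>>> {"fn": "drive_tool", "kwargs": {
  "deltas": [
    [[-0.005, 0.011, 0.02], [0, -0.002, 0]],
    [[0, 0, 0], [0, 0, 0]],
    [[0, 0, 0], [0, 0, 0]]
  ]
}}

```text
time: 8.4
eef_pos: [595.5, -157.3, 141.2]
ee_rot: [[0.98, 0.201, 0.005], [0.201, -0.98, -0.003], [0.005, 0.004, -1.0]]
wrist_force: [0.4, 2.0, -0.2]
grip_width: 85.4
```

```bash
sed -i 's/s\["grip_width"\].round(1)/round(float(s["grip_width"]),1)/' h.py
python3 - <<'E'
from h import *
st();plan([*jig(0,-149),138],-1.368)
E
```

```text
t 8.4 jig 1.28 -150.13 z 141.2 F jigx,y,z 0.8 1.9 -0.2 w 85.4
t 8.4 pos [ 595.5 -157.3  141.2] yang -1.369 q [ 0.32  0.49 -0.2   1.71  0.12  0.95 -1.29] shift/600 [-0.0022 -0.0019  0.0053]
turn/pi [ 0.0014 -0.0014 -0.0002] shift after turn [-0.0021 -0.0019  0.0054]
```

>>> {"fn": "drive_tool", "kwargs": {
  "deltas": [
    [[-0.002, -0.004, 0.004], [0, 0, 0]],
    [[0, 0, 0], [0, 0, 0]]
  ],
  "force": 40
}}

```text
time: 8.65
eef_pos: [593.4, -154.9, 138.0]
ee_rot: [[0.98, 0.201, 0.004], [0.201, -0.98, -0.003], [0.004, 0.004, -1.0]]
wrist_force: [-1.0, -0.8, 0.2]
grip_width: 85.4
```

>>> {"fn": "drive_tool", "kwargs": {
  "deltas": [
    [[0, 0, 0], [0, 0, 0]],
    [[0, 0, 0], [0, 0, 0]],
    [[0, 0, 0], [0, 0, 0]]
  ],
  "hand": 0.3
}}

```text
time: 9.02
eef_pos: [593.9, -152.3, 138.6]
ee_rot: [[0.979, 0.203, 0.005], [0.203, -0.979, -0.001], [0.005, 0.002, -1.0]]
wrist_force: [-1.9, 7.1, 6.6]
grip_width: 55.6
```

```bash
python3 -c "
from h import *
st()"
```

```text
t 9.03 jig 0.7 -144.93 z 138.6 F jigx,y,z -0.4 7.3 6.6 w 55.6
```

>>> {"fn": "drive_tool", "kwargs": {
  "deltas": [
    [[0, 0, 0], [0, 0, 0]],
    [[0, 0, 0], [0, 0, 0]],
    [[0, 0, 0], [0, 0, 0]]
  ],
  "hand": 0.0
}}

```text
time: 9.4
eef_pos: [594.1, -152.2, 138.7]
ee_rot: [[0.979, 0.203, 0.005], [0.203, -0.979, -0.001], [0.005, 0.002, -1.0]]
wrist_force: [-1.6, 6.6, 5.1]
grip_width: 42.7
```

```bash
python3 -c "
from h import *
st()"
```

```text
t 9.4 jig 0.92 -144.85 z 138.7 F jigx,y,z -0.2 6.8 5.1 w 42.7
```

>>> {"fn": "drive_tool", "kwargs": {
  "deltas": [
    [[0, 0, 0], [0, 0, 0]],
    [[0, 0, 0], [0, 0, 0]],
    [[0, 0, 0], [0, 0, 0]]
  ],
  "hand": -0.25
}}

```text
time: 9.78
eef_pos: [594.9, -155.8, 139.7]
ee_rot: [[0.98, 0.2, 0.008], [0.2, -0.98, -0.004], [0.007, 0.006, -1.0]]
wrist_force: [0.5, -2.5, 8.7]
grip_width: 33.8
```

Run:
```python
from h import *
st()
im=snap("side","s5"); a=cv2.imread("pics/s0.png")
f=lambda m:cv2.resize(m[130:260,230:330],None,fx=4,fy=4,interpolation=cv2.INTER_CUBIC)
cv2.imwrite("pics/c5.png",np.hstack([f(a),f(im)]))
```

```text
t 9.78 jig 1.01 -148.59 z 139.7 F jigx,y,z -0.0 -2.6 8.7 w 33.8
```

View pics/c5.png

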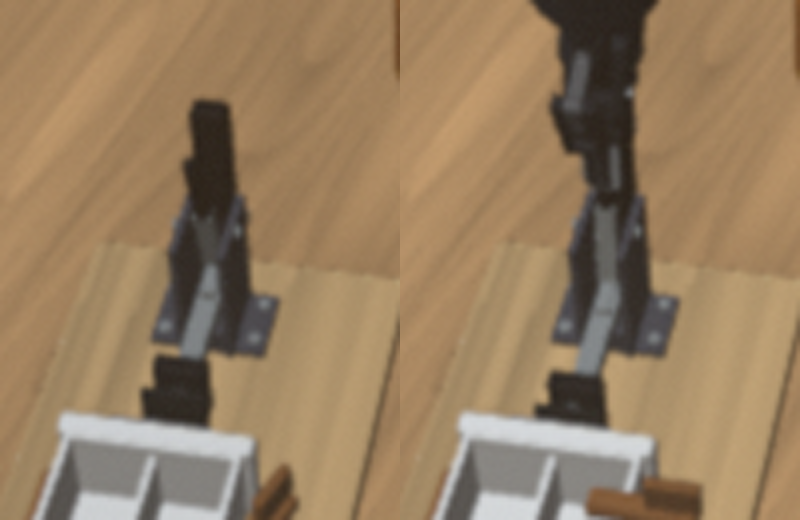

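```bash
cat >> h.py <<'E'
def track(f):
    im=snap("side",f); a=cv2.imread("pics/s0.png"); k=8
    up=lambda m:cv2.resize(m,None,fx=k,fy=k,interpolation=cv2.INTER_CUBIC)
    e=[proj("side",[*jig(0,y),z])[0] for y,z in((-53,68),(-23,68),(8,74),(18,74))]
    A=(e[1]-e[0])/30; D=(e[3]-e[2])/10
    for n,(x0,x1,y0,y1),ax in(("jaw",(264,286,216,228),A),("drawer",(241,262,227,245),D),("board",(300,325,200,225),D)):
        t=up(a[y0:y1,x0:x1]); m=up(im[y0-8:y1+35,x0-20:x1+10])
        r=cv2.matchTemplate(m,t,cv2.TM_CCOEFF_NORMED); _,v,_,l=cv2.minMaxLoc(r)
        d=np.array([l[0]/k-20,l[1]/k-8]); print(n,"px",d.round(2),"mm",(d@ax/(ax@ax)).round(2),"score",round(v,3))
    st()
E
python3 - <<'E'
from h import *
track("s6")
E
```

```text
jaw px [-1.38  3.88] mm 12.46 score 0.944
drawer px [0. 0.] mm 0.0 score 0.999
board px [ 0.12 -0.12] mm -0.45 score 0.979
t 9.88 jig 0.99 -148.59 z 139.7 F jigx,y,z -0.2 -2.3 9.0 w 34.5
```

>>> {"fn": "drive_tool", "kwargs": {
  "deltas": [
    [[0, 0, 0], [0, 0, 0]],
    [[0, 0, 0], [0, 0, 0]],
    [[0, 0, 0], [0, 0, 0]],
    [[0, 0, 0], [0, 0, 0]]
  ],
  "hand": 1
}}

```text
time: 10.38
eef_pos: [593.5, -155.4, 137.9]
ee_rot: [[0.98, 0.201, 0.004], [0.201, -0.98, -0.004], [0.003, 0.004, -1.0]]
wrist_force: [-0.6, -0.9, -0.3]
grip_width: 85.5
```

Run:
```python
from h import *
track("s7")
```

```text
jaw px [-1.38  3.88] mm 12.46 score 0.944
drawer px [0. 0.] mm 0.0 score 0.999
board px [0.12 0.  ] mm -0.11 score 0.979
t 10.43 jig -0.3 -147.88 z 137.9 F jigx,y,z -0.5 0.2 -0.9 w 85.0
```

>>> {"fn": "drive_tool", "kwargs": {
  "deltas": [
    [[0, 0, 0], [0, 0, 0]],
    [[0, 0, 0], [0, 0, 0]],
    [[0, 0, 0], [0, 0, 0]],
    [[0, 0, 0], [0, 0, 0]],
    [[0, 0, 0], [0, 0, 0]]
  ],
  "hand": -0.25
}}

```text
time: 11.05
eef_pos: [594.9, -155.8, 139.7]
ee_rot: [[0.98, 0.2, 0.008], [0.2, -0.98, -0.004], [0.007, 0.006, -1.0]]
wrist_force: [0.8, -2.7, 7.6]
grip_width: 33.7
```

Run:
```python
from h import *
track("s8")
```

```text
jaw px [-2.75  7.5 ] mm 24.19 score 0.894
drawer px [0. 0.] mm 0.0 score 0.999
board px [ 0.12 -0.12] mm -0.45 score 0.979
t 11.1 jig 1.0 -148.59 z 139.7 F jigx,y,z -0.2 -2.7 8.7 w 34.3
```

>>> {"fn": "drive_tool", "kwargs": {
  "deltas": [
    [[0, 0, 0], [0, 0, 0]],
    [[0, 0, 0], [0, 0, 0]],
    [[0, 0, 0], [0, 0, 0]],
    [[0, 0, 0], [0, 0, 0]]
  ],
  "hand": 1
}}

```text
time: 11.6
eef_pos: [593.5, -155.4, 137.8]
ee_rot: [[0.98, 0.201, 0.004], [0.201, -0.98, -0.004], [0.003, 0.004, -1.0]]
wrist_force: [0.7, -0.9, -0.6]
grip_width: 85.3
```

>>> {"fn": "drive_tool", "kwargs": {
  "deltas": [
    [[0, 0, 0], [0, 0, 0]],
    [[0, 0, 0], [0, 0, 0]],
    [[0, 0, 0], [0, 0, 0]],
    [[0, 0, 0], [0, 0, 0]]
  ],
  "hand": 0.0
}}

```text
time: 12.1
eef_pos: [594.2, -151.7, 139.0]
ee_rot: [[0.979, 0.203, 0.005], [0.203, -0.979, -0.0], [0.005, 0.001, -1.0]]
wrist_force: [-1.8, 8.0, 7.0]
grip_width: 42.7
```

Run:
```python
from h import *
track("s9")
```

```text
jaw px [-3.5  9. ] mm 29.22 score 0.833
drawer px [-0.5   1.25] mm 3.85 score 0.996
board px [ 0.12 -0.12] mm -0.45 score 0.977
t 12.15 jig 1.14 -144.37 z 139.0 F jigx,y,z -0.5 8.4 8.1 w 42.8
```

>>> {"fn": "drive_tool", "kwargs": {
  "deltas": [
    [[0, 0, 0], [0, 0, 0]],
    [[0, 0, 0], [0, 0, 0]]
  ],
  "hand": -0.08
}}

```text
time: 12.4
eef_pos: [594.6, -153.2, 139.4]
ee_rot: [[0.979, 0.202, 0.007], [0.202, -0.979, -0.001], [0.006, 0.003, -1.0]]
wrist_force: [-1.4, 5.1, 8.9]
grip_width: 39.6
```

Run:
```python
from h import *
track("s10")
```

```text
jaw px [-3.62  9.12] mm 29.7 score 0.788
drawer px [-0.5   1.25] mm 3.85 score 0.996
board px [ 0.12 -0.12] mm -0.45 score 0.978
t 12.45 jig 1.16 -145.97 z 139.4 F jigx,y,z -0.1 5.2 10.0 w 39.5
```

>>> {"fn": "drive_tool", "kwargs": {
  "deltas": [
    [[0, 0, 0], [0, 0, 0]],
    [[0, 0, 0], [0, 0, 0]]
  ],
  "hand": -0.14
}}

```text
time: 12.7
eef_pos: [594.8, -154.4, 139.7]
ee_rot: [[0.98, 0.201, 0.007], [0.201, -0.98, -0.003], [0.007, 0.004, -1.0]]
wrist_force: [0.2, 1.5, 10.1]
grip_width: 36.9
```

Run:
```python
from h import *
track("s11")
```

```text
jaw px [-3.75  9.25] mm 30.18 score 0.752
drawer px [-0.5   1.25] mm 3.85 score 0.996
board px [ 0.12 -0.12] mm -0.45 score 0.978
t 12.75 jig 1.21 -147.17 z 139.7 F jigx,y,z -0.4 2.0 9.5 w 37.0
```

Run:
```python
from h import *
f=lambda n:cv2.resize(cv2.imread(f"pics/{n}.png")[195:305,235:300],None,fx=4,fy=4,interpolation=cv2.INTER_CUBIC)
cv2.imwrite("pics/c6.png",np.hstack([f("s8"),f("s9"),f("s11")]))
# steel-bar/jaw back edge: brightness profile down the bar
for n in("s0","s5","s8","s9","s10","s11"):
    g=cv2.cvtColor(cv2.imread(f"pics/{n}.png"),cv2.COLOR_BGR2GRAY).astype(np.float32)
    p0,p1=[proj("side",[*jig(0,y),68])[0] for y in(-90,20)]
    s=np.linspace(0,1,111); q=p0+s[:,None]*(p1-p0)
    v=cv2.remap(g,q[:,:1].astype(np.float32),q[:,1:].astype(np.float32),cv2.INTER_CUBIC).ravel()
    print(n,v[::3].astype(int).tolist())
```

```text
s0 [129, 131, 132, 129, 129, 129, 127, 130, 130, 126, 100, 61, 42, 43, 46, 45, 40, 41, 45, 50, 47, 45, 43, 44, 44, 40, 42, 68, 127, 183, 205, 207, 205, 203, 191, 159, 145]
s5 [129, 134, 135, 133, 134, 135, 133, 134, 134, 135, 133, 133, 134, 132, 115, 78, 46, 47, 46, 45, 44, 45, 52, 60, 55, 47, 46, 70, 131, 191, 213, 214, 213, 211, 198, 163, 153]
s8 [129, 134, 135, 132, 133, 133, 133, 134, 134, 134, 134, 132, 133, 133, 132, 134, 134, 135, 130, 108, 68, 47, 46, 49, 46, 42, 43, 71, 129, 190, 213, 213, 213, 210, 198, 164, 152]
s9 [133, 135, 135, 134, 135, 133, 130, 132, 134, 134, 133, 133, 133, 133, 132, 130, 132, 133, 133, 133, 136, 125, 88, 52, 45, 48, 47, 44, 56, 108, 172, 211, 214, 212, 210, 201, 182]
s10 [134, 135, 134, 134, 134, 134, 133, 133, 132, 133, 134, 134, 135, 131, 132, 132, 133, 134, 133, 134, 134, 130, 109, 70, 47, 45, 47, 43, 54, 106, 171, 210, 214, 213, 209, 201, 181]
s11 [134, 135, 134, 133, 135, 135, 134, 134, 132, 132, 134, 132, 133, 132, 132, 133, 132, 134, 133, 133, 133, 133, 127, 92, 55, 46, 47, 47, 58, 105, 171, 210, 214, 212, 211, 200, 182]
```

View pics/c6.png

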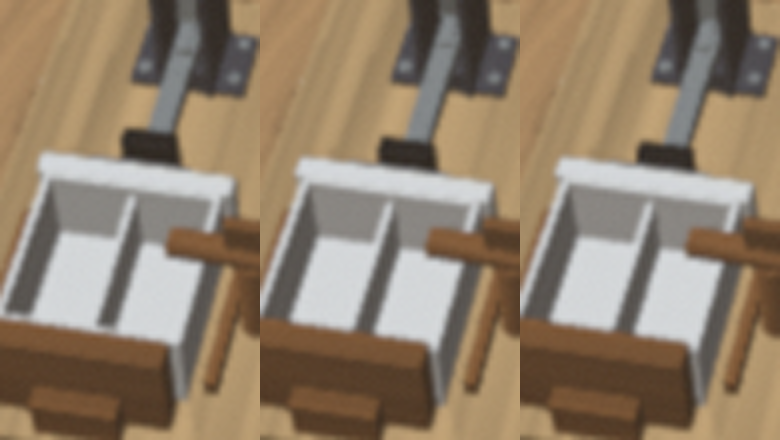

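```bash
cat >> h.py <<'E'
def edge(f):
    g=cv2.cvtColor(snap("side",f) if not __import__("os").path.exists(f"pics/{f}.png") else cv2.imread(f"pics/{f}.png"),cv2.COLOR_BGR2GRAY).astype(np.float32)
    p0,p1=[proj("side",[*jig(0,y),68])[0] for y in(-90,20)]; n=np.array([-(p1-p0)[1],(p1-p0)[0]]);n/=np.linalg.norm(n)
    J=[];D=[]
    for o in np.arange(-2,2.1,.5):
        q=(p0+o*n+np.linspace(0,1,1101)[:,None]*(p1-p0)).astype(np.float32)
        v=cv2.remap(g,q[:,:1],q[:,1:],cv2.INTER_CUBIC).ravel()
        i=np.argmax(v<90);J.append(i/10);k=i+np.argmax(v[i:]>130);D.append(k/10)
    print(f,"jaw",np.mean(J).round(2),"drawer",np.mean(D).round(2))
E
python3 - <<'E'
from h import *
for n in("s0","s5","s8","s9","s10","s11"):edge(n)
E
```

```text
s0 jaw 27.6 drawer 77.81
s5 jaw 39.44 drawer 77.53
s8 jaw 51.9 drawer 77.51
s9 jaw 58.4 drawer 81.2
s10 jaw 59.92 drawer 81.29
s11 jaw 61.49 drawer 81.26
```

>>> {"fn": "drive_tool", "kwargs": {
  "deltas": [
    [[0, 0, 0], [0, 0, 0]],
    [[0, 0, 0], [0, 0, 0]],
    [[0, 0, 0], [0, 0, 0]]
  ],
  "hand": 0.1
}}

```text
time: 13.12
eef_pos: [594.1, -153.9, 138.4]
ee_rot: [[0.979, 0.202, 0.005], [0.202, -0.979, -0.002], [0.005, 0.003, -1.0]]
wrist_force: [-0.1, 5.6, 4.5]
grip_width: 47.1
```

Run:
```python
from h import *
edge("s12");st()
```

```text
s12 jaw 58.68 drawer 81.24
t 13.18 jig 0.6 -146.47 z 138.4 F jigx,y,z 1.7 5.6 3.9 w 46.9
```

>>> {"fn": "drive_tool", "kwargs": {
  "deltas": [
    [[0, 0, 0], [0, 0, 0]],
    [[0, 0, 0], [0, 0, 0]],
    [[0, 0, 0], [0, 0, 0]]
  ],
  "hand": 0.3
}}

```text
time: 13.55
eef_pos: [593.5, -155.2, 137.8]
ee_rot: [[0.98, 0.201, 0.004], [0.201, -0.98, -0.003], [0.004, 0.004, -1.0]]
wrist_force: [1.4, 2.4, 0.1]
grip_width: 55.5
```

Run:
```python
from h import *
edge("s13");st()
```

```text
s13 jaw 58.12 drawer 81.24
t 13.6 jig -0.23 -147.62 z 137.8 F jigx,y,z 2.1 2.1 -0.7 w 55.6
```

>>> {"fn": "drive_tool", "kwargs": {
  "deltas": [
    [[0, 0, 0], [0, 0, 0]],
    [[0, 0, 0], [0, 0, 0]],
    [[0, 0, 0], [0, 0, 0]]
  ],
  "hand": 1
}}

```text
time: 13.98
eef_pos: [593.4, -155.6, 137.9]
ee_rot: [[0.98, 0.2, 0.004], [0.2, -0.98, -0.004], [0.003, 0.005, -1.0]]
wrist_force: [0.4, -0.1, -0.8]
grip_width: 85.6
```

```bash
sed -i 's/np.arange(-2,2.1,.5)/(-.5,0,.5)/' h.py
python3 - <<'E'
from h import *
edge("s14");st()
for n in("s0","s5","s8","s9","s10","s11","s12","s13"):edge(n)
E
```

```text
s14 jaw 65.07 drawer 88.23
t 14.03 jig -0.43 -148.03 z 138.0 F jigx,y,z -0.1 0.2 -0.4 w 85.4
s0 jaw 30.97 drawer 84.17
s5 jaw 44.33 drawer 83.93
s8 jaw 58.47 drawer 84.0
s9 jaw 65.9 drawer 88.2
s10 jaw 67.43 drawer 88.3
s11 jaw 69.27 drawer 88.3
s12 jaw 66.07 drawer 88.23
s13 jaw 65.6 drawer 88.23
```

>>> {"fn": "drive_tool", "kwargs": {
  "deltas": [
    [[0, 0, 0], [0, 0, 0]],
    [[0, 0, 0], [0, 0, 0]],
    [[0, 0, 0], [0, 0, 0]],
    [[0, 0, 0], [0, 0, 0]]
  ],
  "hand": 0.1
}}

```text
time: 14.52
eef_pos: [593.7, -153.1, 138.4]
ee_rot: [[0.979, 0.202, 0.005], [0.202, -0.979, -0.001], [0.004, 0.002, -1.0]]
wrist_force: [-1.3, 6.7, 5.1]
grip_width: 46.8
```

Run:
```python
from h import *
edge("s15");st()
```

```text
s15 jaw 65.63 drawer 88.2
t 14.57 jig 0.42 -145.64 z 138.5 F jigx,y,z -0.7 6.3 5.5 w 47.3
```

>>> {"fn": "drive_tool", "kwargs": {
  "deltas": [
    [[0, 0, 0], [0, 0, 0]],
    [[0, 0, 0], [0, 0, 0]],
    [[0, 0, 0], [0, 0, 0]]
  ],
  "hand": 0.0
}}

```text
time: 14.95
eef_pos: [593.7, -152.3, 138.6]
ee_rot: [[0.979, 0.203, 0.004], [0.203, -0.979, -0.001], [0.004, 0.001, -1.0]]
wrist_force: [-3.0, 8.8, 7.1]
grip_width: 43.4
```

Run:
```python
from h import *
edge("s16");st()
```

```text
s16 jaw 66.1 drawer 88.2
t 15.0 jig 0.52 -144.83 z 138.6 F jigx,y,z -1.8 9.1 5.4 w 42.9
```

>>> {"fn": "drive_tool", "kwargs": {
  "deltas": [
    [[0, 0, 0], [0, 0, 0]],
    [[0, 0, 0], [0, 0, 0]],
    [[0, 0, 0], [0, 0, 0]],
    [[0, 0, 0], [0, 0, 0]]
  ],
  "hand": -0.07
}}

```text
time: 15.5
eef_pos: [593.9, -153.1, 138.9]
ee_rot: [[0.979, 0.202, 0.005], [0.202, -0.979, -0.001], [0.005, 0.002, -1.0]]
wrist_force: [-2.4, 6.5, 8.6]
grip_width: 39.9
```

Run:
```python
from h import *
edge("s17");st()
```

```text
s17 jaw 67.47 drawer 88.23
t 15.55 jig 0.51 -145.73 z 138.9 F jigx,y,z -1.5 6.9 8.4 w 40.3
```

>>> {"fn": "drive_tool", "kwargs": {
  "deltas": [
    [[0, 0, 0], [0, 0, 0]],
    [[0, 0, 0], [0, 0, 0]],
    [[0, 0, 0], [0, 0, 0]],
    [[0, 0, 0], [0, 0, 0]],
    [[0, 0, 0], [0, 0, 0]]
  ]
}}

```text
time: 16.18
eef_pos: [593.9, -153.2, 138.9]
ee_rot: [[0.979, 0.202, 0.005], [0.202, -0.979, -0.001], [0.005, 0.002, -1.0]]
wrist_force: [-2.8, 5.6, 8.7]
grip_width: 39.9
```

Run:
```python
from h import *
edge("s18");st()
cv2.imwrite("pics/c7.png",cv2.resize(cv2.imread("pics/s18.png")[90:310,220:420],None,fx=2.7,fy=2.7,interpolation=cv2.INTER_CUBIC))
```

```text
s18 jaw 67.4 drawer 88.23
t 16.23 jig 0.49 -145.75 z 138.9 F jigx,y,z -1.0 6.5 8.5 w 40.4
```

View pics/c7.png

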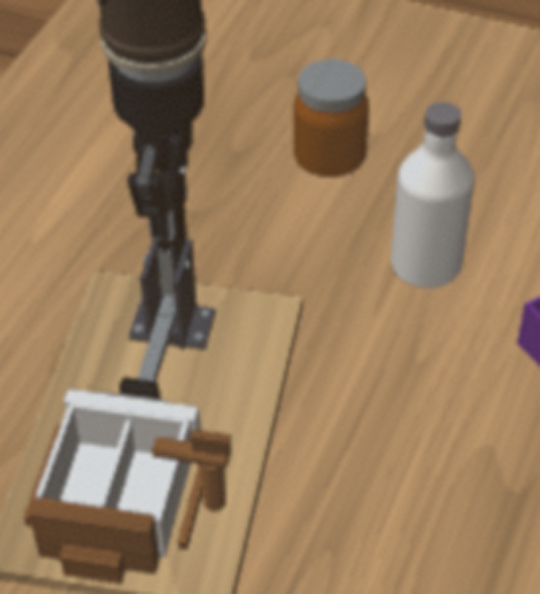

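The turnbutton is still square across the rim at about (190,450). The drawer is against the stop, the jaw is pressed on it, the fingers are on the trigger, and the jar and bottle are untouched. The reading is stable, so I'm handing in.

Run:
```python
from h import *
print(manip.close_job()); st()
```

```text
the job is handed in; nothing more can be done
None
the job is handed in; nothing more can be done
```

I turned the turnbutton to its hard stop, pumped the trigger until the drawer was home against the end stop, and handed in at about 16 s with the gripper still squeezing. The hand-in gave no verdict, so what follows is from my own checks.

- **Turnbutton:** the twist on the tool jumped when it reached the stop. The last picture shows it square across the rim.
- **Pumping:** two full squeezes moved the jaw about 14 mm each, and the third brought the drawer home after it slid about 4 mm. I then let the trigger go, and the jaw slipped back to where the brake holds it (6 N, about 2.4 mm of pad travel). That gave me a zero for a fourth, metered squeeze.
- **Pad at the end:** about 4.8 mm pressed in, steady over the last 0.6 s. This is an estimate from the jaw's position in the images and assumes the brake is 6 N as stated. During the third squeeze the pad reached an estimated 6.6 mm, below the 8 mm limit.
- **Drawer and bystanders:** the drawer was not moving in the final images. The bottle and the jar stand where they were. I did not check the peg tray again, but the arm never went near it.
- **Checks that disagreed:** the first image tracker for the jaw read too little movement once the drawer front partly hid it. I replaced it with a brightness-edge measurement along the push bar. I could not measure the finger force on the trigger directly, because the rear finger was close to the handle, possibly touching it.

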